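# Return a used instrument cassette through the chute flap

### The job

Push the blue-lidded instrument cassette along the ledge, in through the grey swinging flap, until it slides down the chute and rests inside right way up, then draw your fingers out so that the flap hangs fully shut. Only push it along: never lift it, tip it up on the ledge or flick it. Leave the bottle, the beaker and the jar where they stand.

Things in the scene. Friction and masses are not known exactly. Their poses are not given: they have to be found in the camera images.
- chute: White return chute fixed on the counter; place and yaw vary. Origin: on the counter under the flap, midway between the door posts; +x = feed direction, away from the robot; z up. Level steel ledge in front: top 95 mm above the counter, 240 mm wide, from x = -200 to +45 mm, friction about 0.2; side lips 8 mm high, 6 mm thick (x = -200 to -25 mm), none at the robot's end.
- doorway (a point): Middle of the doorway floor: on the ledge under the flap, x = 0 of the chute, 95 mm above the counter; axes as the chute's. White posts 24 mm square, 152 mm tall, stand either side, 140 mm clear between them. The flap's hinge rod (4 mm radius) crosses 138 mm above the ledge; open above.
- brink (a point): Middle of the ledge's inner edge, 45 mm beyond the flap. Here a steel slide (friction 0.2, 140 mm between side walls) falls at 0.50 rad to an 85 mm high end wall 160 mm farther on; no roof. A cassette whose middle is pushed past the brink tips down and slides to the end wall by itself.
- flap (a joint): Grey flap, yellow foot, 130 mm wide, 126 mm long, 4 mm thick, about 120 g, hanging freely from the hinge rod; foot 8 mm above the ledge. 0 = shut (it cannot swing towards the ledge); grows in rad to 1.45 as the foot swings in and up. No spring or latch: it falls shut by its weight. A cassette pushed against it opens it to about 0.7 and it rides on the lid.
- cassette: Closed instrument box, 110 (x) by 80 (y) by 38 mm high, about 300 g: steel lower half, blue lid with black slots. Origin: centre of the underside, z up through the lid. Starts on the ledge before the flap, long side along the feed within 0.2 rad, up to 45 mm off the centre line, so it may need centring to pass the posts.
- spray: White bottle with blue cap, 54 mm wide, 130 mm tall, on the counter beside the chute; origin: centre of its underside. Not to be disturbed.
- beaker: Open steel beaker, 68 mm wide at the rim, 85 mm tall, on the counter beside the chute; origin: centre of its underside. Not to be disturbed.
- jar: Amber jar with white lid, 60 mm wide, 70 mm tall, on the counter beside the chute; origin: centre of its underside. Not to be disturbed.
Not all that is in view belongs to the job. What is shaped like the cassette but brown, green or pink is not meant.

How it is judged:
By the outcome, as a careful person would: the job done as asked, in the order asked, and still so for the second after the job is handed in, with the robot touching nothing.
It also fails if it takes over 51 s, if anything falls off the work surface, if the arm or the gripper's body presses on something with over 40 N, if the wrist force passes 120 N, or if a joint passes its speed limit or range.

### The arm

A 6-joint arm with a two-finger parallel gripper is mounted at the origin on the work surface. World frame = base frame: x ahead of the robot, y to its left, z up, the work surface at z = 0. Lengths are in m, angles in rad, forces in N, time in s.
With the tool pointing down it reaches from about 0.25 to 0.775 m from the base axis. Payload 4 kg.
Tool frame: the origin (TCP) lies midway between the tips of the shut fingers; the grasp point (between the pads) lies 19 mm behind it (grip_point_offset is the distance from the TCP to the grasp point, in m); x points along the fingers, z is the direction in which the jaws open and shut, and the axes are right-handed (so a half turn about x gives the same grasp; the last joint's range is limited). The gripper opens to 94 mm and grips with 3 to 60 N. Pads are 16 mm wide; open, the fingers measure 119 mm over their backs; the gripper's body (75 mm by 177 mm) begins 78 mm behind the grasp point.
Start: joints at [-1.268, 0.087, 1.371, -0, 1.684, -0.103], TCP at [0.217, -0.505, 0.206] pointing down, gripper open.
Joint ranges: [-3.1, 3.1], [-0.76, 2.03], [0.27, 2.55], [-1.08, 4.22], [0.17, 2.65], [-2.57, 2.57]. Speed limits (rad/s): [2.79, 2.79, 3.14, 3.14, 3.14, 3.14].

### API

Orientations are given as a 3x3 rotation matrix whose columns are the frame's x, y, z axes.
In Python, from workcell import read_state, capture, close_job, grip_point_offset gives the robot as it stands.
- The arm moves only by the tool step_arm, never from a script. Its argument "rows" is a list of rows, each an object with "claw": the finger opening in mm, from 0 to 94; "linear": the shift along the tool's x, y, z in mm, a list of three; "roll": the turn about the tool's x in rad. In form: [{"claw": claw, "linear": [dx, dy, dz], "roll": roll}, ...]. A call has 1 to 12 rows; each row shifts and turns the commanded pose from where the row before left it, along the tool's axes as they then stand; what a row does not reach is not made up. A row lasts 1/8 s, in which the tool goes at most 62.5 mm and 10.7 degrees, less where a joint would pass 70% of its speed; a pose out of reach is approached as far as the arm can. A call is refused whole if a number of a shift passes 62.5 or a number of a turn 0.188, either way. A call with a gripper value outside its range is refused whole. The fingers move at their own pace and stop on an object; "force" is the grip in N (left out, the last holds). Time passes only in rows, so rows that do not move let the fingers close. It gives the time, the measured TCP pose, the force and the opening at its end, in the units of the state.
- read_state(): the state, without advancing time (a new reading comes with each control period).
- capture(name): name is "scene" or "side" or "wrist"; returns a dict with "frame" (384x512x3 uint8, red, green, blue), "fx", "fy", "cx", "cy" (pixels), "D" ([k1, k2, p1, p2, k3] as OpenCV has them; the pictures are not rectified), "xyz" and "attitude" of the camera in the world. Camera axes: x right, y down, z forward; pixel columns grow to the right and rows downward; lengths in m; the calibration is good to about 2 mm. A picture is of the moment at which its call begins. There is no depth.
- close_job(): hands the job in, once; it reports no verdict.
The state is a dict: "time": time; "joints": joint angles; "joint_velocities": joint speeds; "joint_efforts": joint torques, N m; "position": TCP position; "eef_rot": TCP orientation; "ft_force": force on the tool from outside, world axes, zero at the start; "torque": the same for the moment, N m; "width": finger opening in m.
Only numpy, scipy, OpenCV 4.12 (cv2) and the standard library are available. Lean on these libraries where they do the work, as an engineer would, in place of code of your own. Each camera call takes 0.05 s, during which the arm holds its last target.

## Working session

There is one attempt and no reset: what is moved stays moved. The work goes in short steps, Python scripts to look and compute and a tool call to move; the robot and the scene stay as the last step left them, time stands still between calls to the robot, and variables do not carry over. Pictures are saved under pics/ and viewed, and the job is handed in when it is done.

Besides the shell and the picture viewer there is one more tool, called after "Emit:" as a command line: name --argument value ..., lists and objects as JSON in quotes. step_arm: Moves the arm, as the interface text tells. Its arguments: {"type":"object","properties":{"rows":{"type":"array","items":{"type":"object","properties":{"claw":{"type":"number"},"linear":{"type":"array","items":{"type":"number"}},"roll":{"type":"number"}}}},"force":{"type":"number"}},"required":["rows"]}

```bash
mkdir -p pics
cat > h.py <<'E'
import numpy as np,cv2
from workcell import read_state,capture,close_job
def save(n,fn):
    c=capture(n); cv2.imwrite('pics/'+fn,c['frame'][:,:,::-1]); np.save('pics/'+fn[:-4]+'.npy',c,allow_pickle=True); return c
def load(fn): return np.load('pics/'+fn+'.npy',allow_pickle=True).item()
def K(c): return np.array([[c['fx'],0,c['cx']],[0,c['fy'],c['cy']],[0,0,1.]])
def rot(c):
    return np.array(c['attitude'],float).reshape(3,3)
def ray(c,px):
    px=np.array(px,float).reshape(-1,1,2)
    u=cv2.undistortPoints(px,K(c),np.array(c['D'],float)).reshape(-1,2)
    d=np.c_[u,np.ones(len(u))]@rot(c).T
    return np.array(c['xyz'],float),d
def plane(c,px,z):
    o,d=ray(c,px); return o+d*((z-o[2])/d[:,2])[:,None]
def proj(c,P):
    R=rot(c); t=-R.T@np.array(c['xyz'],float)
    return cv2.projectPoints(np.array(P,float).reshape(-1,3),cv2.Rodrigues(R.T)[0],t,K(c),np.array(c['D'],float))[0].reshape(-1,2)
E
python3 - <<'E'
from h import *
for n in('scene','side','wrist'):
    c=save(n,n+'0.png'); print(n,c['xyz'],c['attitude'],c['fx'],c['D'])
s=read_state(); print(s)
E
```

```text
scene [1.03496592 0.0667365  0.91091448] [[-0.09308223  0.81590466 -0.57064462]
 [ 0.99561619  0.08155285 -0.04579878]
 [ 0.00917026 -0.57240608 -0.81991901]] 380.23243771072947 [-0.09760263  0.          0.          0.          0.        ]
side [-0.04184111  0.6006717   0.81773312] [[-0.68576721 -0.46635172  0.55878386]
 [-0.7277748   0.43073245 -0.53367912]
 [ 0.00819583 -0.77264845 -0.63478122]] 386.6453821181408 [0.03863401 0.         0.         0.         0.        ]
wrist [ 0.28375628 -0.47647895  0.38267457] [[ 0.39536891 -0.88852352 -0.23282908]
 [-0.91851964 -0.38307824 -0.09784036]
 [-0.00225829  0.25254112 -0.96758353]] 324.3193879647082 [-0.07896624  0.          0.          0.          0.        ]
{'time': 0.15, 'joints': array([-1.26813589e+00,  8.77993441e-02,  1.37187078e+00,  7.28422687e-08,
        1.68359257e+00, -1.03116715e-01]), 'joint_velocities': array([-0.00025919, -0.00280946, -0.00461563,  0.00042514,  0.00249535,
        0.00155375]), 'joint_efforts': array([ 8.00472517e-04, -3.40643442e+01, -3.02792466e+01,  7.17841764e-02,
        3.05471581e-02, -1.10547890e-04]), 'position': array([ 0.21696833, -0.50495214,  0.20458376]), 'eef_rot': array([[-4.97704462e-04,  9.18795946e-01,  3.94732520e-01],
       [ 1.59415351e-03,  3.94732797e-01, -9.18794579e-01],
       [-9.99998605e-01,  1.71976072e-04, -1.66116206e-03]]), 'ft_force': array([-0.14682316,  0.91147677, -0.4191098 ]), 'torque': array([-0.00504823,  0.00552808, -0.01628185]), 'width': 0.09404640547862952}
```

View pics/scene0.png

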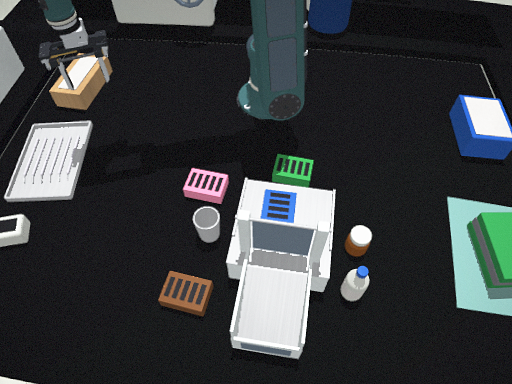

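View pics/side0.png

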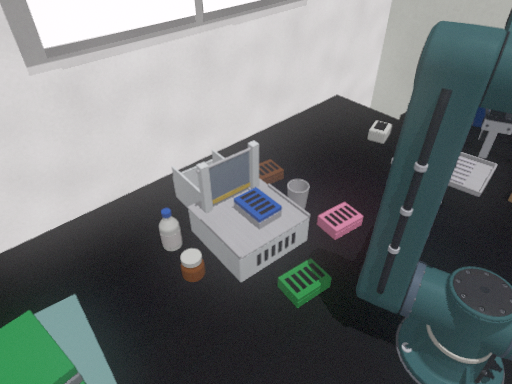

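View pics/wrist0.png

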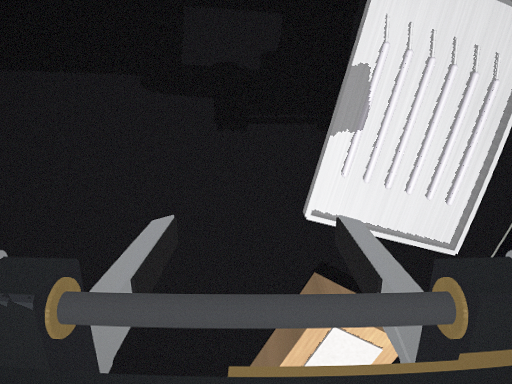

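The blue-lidded cassette is on the ledge at scene (279,206) and side (258,205). The pink (206,185), green (293,169) and brown (186,293) boxes stand on the counter and are not meant. Next I'll confirm this in an enlarged crop.

Run:
```python
import cv2
from h import *
a=cv2.imread('pics/scene0.png')[170:300,215:350]; b=cv2.imread('pics/side0.png')[135:275,160:320]
cv2.imwrite('pics/cropA.png',cv2.resize(a,None,fx=4.4,fy=4.4,interpolation=cv2.INTER_CUBIC))
cv2.imwrite('pics/cropB.png',cv2.resize(b,None,fx=4,fy=4,interpolation=cv2.INTER_CUBIC))
for n in('scene0','side0'):
    c=load(n);f=c['frame'];h=cv2.cvtColor(f,cv2.COLOR_RGB2HSV)
    m=cv2.inRange(h,(105,120,60),(125,255,255))
    box=np.zeros_like(m); 
    if n=='scene0': box[180:235,250:310]=255
    else: box[175:230,225:290]=255
    m=cv2.morphologyEx(m&box,cv2.MORPH_CLOSE,np.ones((7,7)))
    k=max(cv2.findContours(m,0,1)[0],key=cv2.contourArea)
    r=cv2.minAreaRect(k); 
    q=cv2.approxPolyDP(cv2.convexHull(k),4,True).reshape(-1,2); print(n,cv2.contourArea(k),q.tolist()); P=plane(c,q,.133); print(P.round(4).tolist())
    print(np.linalg.norm(P-np.roll(P,-1,0),axis=1), P.mean(0))
```

```text
scene0 882.5 [[295, 193], [292, 222], [261, 217], [266, 189]]
[[0.4931, 0.1087, 0.133], [0.577, 0.1051, 0.133], [0.5705, 0.0309, 0.133], [0.4882, 0.0358, 0.133]]
[0.0840221  0.07447517 0.08250908 0.07301277] [0.53221141 0.07014765 0.133     ]
side0 793.5 [[254, 188], [280, 209], [259, 221], [235, 201]]
[[0.5936, 0.0334, 0.133], [0.481, 0.0423, 0.133], [0.4851, 0.1143, 0.133], [0.5868, 0.1089, 0.133]]
[0.11294817 0.07208536 0.10187152 0.07587521] [0.53665715 0.07474177 0.133     ]
```

View pics/cropA.png

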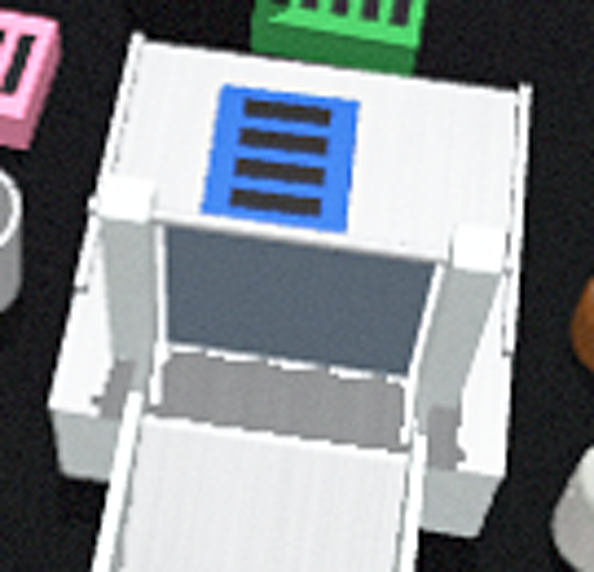

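View pics/cropB.png

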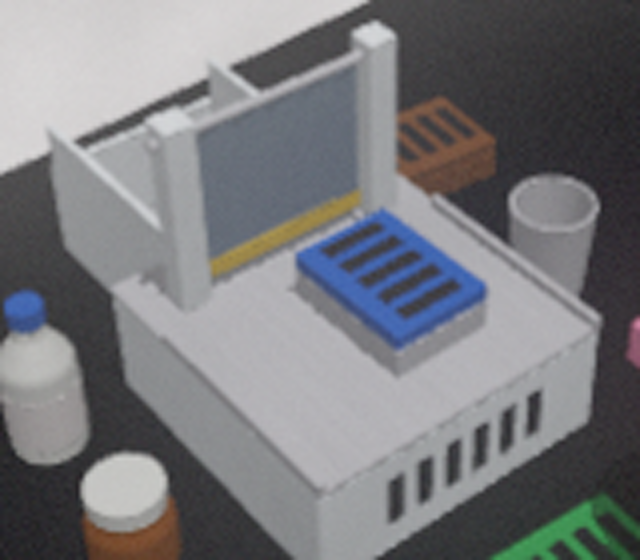

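The crops show the blue-lidded box on the ledge in front of the grey flap. Crop A has the post tops near (128,200) and (479,248). I'll work out the chute frame from these.

Run:
```python
from h import *
A=load('scene0');B=load('side0')
a=lambda p:np.array(p,float)/4.4+[215,170]
b=lambda p:np.array(p,float)/4+[160,135]
pt=plane(A,a([[128,200],[479,248]]),.247); print('posts scene',pt)
print('posts side',plane(B,b([[172,122],[374,36]]),.247))
lc=plane(A,a([[137,38],[530,88]]),.103); print('front corners',lc, np.linalg.norm(lc[0]-lc[1]))
print('front side', plane(B,b([[320,490],[600,318]]),[.097]))
L=plane(B,b([[382,212],[486,284],[400,336],[298,255]]),.133); print('lid',L,L.mean(0)); print(np.linalg.norm(L-np.roll(L,-1,0),axis=1))
L=plane(A,a([[222,85],[358,100]]),.133); print('lid near edge',L,np.linalg.norm(L[0]-L[1]))
for P in(pt,lc):
    d=P[1]-P[0]; print('yaw',np.arctan2(-d[0],d[1]),P.mean(0),np.linalg.norm(d))
```

```text
posts scene [[0.6383489  0.0015905  0.247     ]
 [0.64810652 0.16384443 0.247     ]]
posts side [[ 6.42624358e-01  1.61618882e-01  2.47000000e-01]
 [ 6.31276525e-01 -1.67703710e-04  2.47000000e-01]]
front corners [[ 0.43887989 -0.02056507  0.103     ]
 [ 0.45220075  0.21529212  0.103     ]] 0.23623305906579162
front side [[ 0.45012721  0.20947594  0.097     ]
 [ 0.4366506  -0.03149187  0.097     ]]
lid [[0.59075383 0.03025186 0.133     ]
 [0.48678592 0.03089147 0.133     ]
 [0.48882397 0.10739593 0.133     ]
 [0.59499291 0.10388505 0.133     ]] [0.54033916 0.06810608 0.133     ]
[0.10396988 0.07653161 0.10622697 0.07375511]
lid near edge [[0.48926952 0.03455845 0.133     ]
 [0.49194032 0.11203051 0.133     ]] 0.07751808982151387
yaw -0.06006562944730326 [0.64322771 0.08271747 0.247     ] 0.16254705821186768
yaw -0.056418577023364155 [0.44554032 0.09736353 0.103     ] 0.23623305906579162
```

Emit:
step_arm --rows '[{"claw": 94,"linear": [-13,37,-37],"roll": 0},{"claw": 94,"linear": [-13,37,-37],"roll": 0},{"claw": 94,"linear": [-13,37,-37],"roll": 0},{"claw": 94,"linear": [-13,37,-37],"roll": 0},{"claw": 94,"linear": [-13,37,-37],"roll": 0},{"claw": 94,"linear": [-13,37,-37],"roll": 0},{"claw": 94,"linear": [-13,37,-37],"roll": 0},{"claw": 94,"linear": [-13,37,-37],"roll": 0},{"claw": 94,"linear": [-13,37,-37],"roll": 0},{"claw": 94,"linear": [-13,37,-37],"roll": 0},{"claw": 94,"linear": [-13,37,-37],"roll": 0},{"claw": 94,"linear": [-13,37,-37],"roll": 0}]'

```text
time: 1.65
position: [0.45, 0.0796, 0.3617]
eef_rot: [[0.0, 0.919, 0.395], [-0.0, 0.395, -0.919], [-1.0, -0.0, 0.0]]
ft_force: [0.8, -0.4, 0.4]
width: 0.0943
```

Run:
```python
from h import *
# decoys: footprint via top-face at z=.038 (scene cam)
for n in('scene0','side0'):
    c=load(n);h=cv2.cvtColor(c['frame'],cv2.COLOR_RGB2HSV)
    for nm,lo,hi in(('green',(50,100,50),(75,255,255)),('pink',(160,60,100),(179,200,255)),('brown',(3,90,50),(14,220,200))):
        m=cv2.morphologyEx(cv2.inRange(h,lo,hi),cv2.MORPH_CLOSE,np.ones((7,7)))
        for k in cv2.findContours(m,0,1)[0]:
            if 400<cv2.contourArea(k)<3000:
                print(n,nm,cv2.boundingRect(k),cv2.approxPolyDP(cv2.convexHull(k),3,True).reshape(-1,2).tolist())
```

```text
scene0 green (467, 212, 45, 76) [[511, 212], [511, 286], [488, 287], [467, 225], [482, 212]]
scene0 green (272, 154, 42, 33) [[277, 154], [313, 160], [308, 186], [272, 181]]
scene0 pink (183, 168, 46, 36) [[191, 168], [227, 174], [221, 203], [184, 195]]
scene0 brown (158, 271, 56, 45) [[169, 271], [211, 280], [213, 286], [203, 315], [160, 304], [158, 298]]
side0 green (277, 259, 55, 49) [[311, 259], [331, 277], [330, 285], [296, 307], [278, 287], [278, 277]]
side0 pink (317, 202, 47, 38) [[345, 202], [363, 216], [362, 221], [334, 239], [317, 224], [317, 218]]
```

Emit:
step_arm --rows '[{"claw": 94,"linear": [0,55,0],"roll": 0.155},{"claw": 94,"linear": [0,55,0],"roll": 0.155},{"claw": 94,"linear": [0,55,0],"roll": 0.155},{"claw": 94,"linear": [0,55,0],"roll": 0},{"claw": 94,"linear": [0,55,0],"roll": 0},{"claw": 94,"linear": [0,55,0],"roll": 0},{"claw": 94,"linear": [0,55,0],"roll": 0},{"claw": 94,"linear": [0,55,0],"roll": 0}]'

```text
time: 2.65
position: [0.806, 0.0922, 0.3069]
eef_rot: [[0.071, 0.996, -0.059], [0.009, -0.06, -0.998], [-0.997, 0.071, -0.013]]
ft_force: [-0.3, 0.2, 0.5]
width: 0.0942
```

Emit:
step_arm --rows '[{"claw": 94,"linear": [0,50,0],"roll": 0},{"claw": 94,"linear": [0,50,0],"roll": 0},{"claw": 94,"linear": [0,50,0],"roll": 0},{"claw": 94,"linear": [0,-50,0],"roll": 0},{"claw": 94,"linear": [0,-50,0],"roll": 0}]'

```text
time: 3.28
position: [0.7727, 0.0804, 0.2521]
eef_rot: [[0.159, 0.986, -0.058], [0.018, -0.061, -0.998], [-0.987, 0.158, -0.027]]
ft_force: [-0.1, -0.2, 0.6]
width: 0.094
```

Emit:
step_arm --rows '[{"claw": 94,"linear": [-30,54,0],"roll": 0},{"claw": 94,"linear": [-30,54,0],"roll": 0},{"claw": 94,"linear": [-30,54,0],"roll": 0},{"claw": 94,"linear": [-30,54,0],"roll": 0},{"claw": 94,"linear": [-30,54,0],"roll": 0},{"claw": 94,"linear": [-30,54,0],"roll": 0}]'

```text
time: 4.03
position: [0.8716, 0.0461, 0.38]
eef_rot: [[0.348, 0.936, -0.051], [0.03, -0.065, -0.997], [-0.937, 0.346, -0.051]]
ft_force: [-0.6, 0.3, 0.7]
width: 0.0942
```

Emit:
step_arm --rows '[{"claw": 94,"linear": [-30,54,0],"roll": 0},{"claw": 94,"linear": [-30,54,0],"roll": 0},{"claw": 94,"linear": [-30,54,0],"roll": 0},{"claw": 94,"linear": [-30,54,0],"roll": 0},{"claw": 94,"linear": [-30,54,0],"roll": 0}]'

```text
time: 4.65
position: [0.8793, 0.0187, 0.482]
eef_rot: [[0.532, 0.846, -0.042], [0.036, -0.072, -0.997], [-0.846, 0.528, -0.069]]
ft_force: [0.5, -0.2, 0.9]
width: 0.0942
```

Emit:
step_arm --rows '[{"claw": 0,"linear": [-30,54,0],"roll": 0},{"claw": 0,"linear": [-30,54,0],"roll": 0},{"claw": 0,"linear": [-30,54,0],"roll": 0},{"claw": 0,"linear": [0,-50,0],"roll": 0}]'

```text
time: 5.15
position: [0.8396, 0.0062, 0.5339]
eef_rot: [[0.639, 0.768, -0.037], [0.034, -0.077, -0.996], [-0.769, 0.635, -0.076]]
ft_force: [0.7, 0.4, 0.4]
width: 0.0577
```

Run:
```python
from h import *
s=read_state(); print(s['joints'].round(3),s['position'],s['eef_rot'].round(4),s['width'],s['time'])
x=s['eef_rot'][:,0]; print('tilt',np.arctan2(np.hypot(*x[:2]),-x[2]),'yaw',np.arctan2(x[1],x[0]))
```

```text
[-0.102  0.36   0.542  0.099  1.551  1.567] [0.83962551 0.00617841 0.5338733 ] [[ 0.6388  0.7685 -0.0373]
 [ 0.0344 -0.0769 -0.9964]
 [-0.7686  0.6352 -0.0755]] 0.05771018747994978 5.15
tilt 0.6941290785784653 yaw 0.05376655323084252
```

```bash
cat >> h.py <<'E'
O=np.array([.640,.082,0.]);YAW=-.058
F=np.array([np.cos(YAW),np.sin(YAW),0]);Lt=np.array([-np.sin(YAW),np.cos(YAW),0])
def ch(p): p=np.array(p)-O; return np.array([p@F,p@Lt,p[2]])
def wd(c): return O+c[0]*F+c[1]*Lt+np.array([0,0,c[2]])
def plan(target,n):
    s=read_state(); R=s['eef_rot']; d=R.T@(wd(target)-s['position'])*1000
    x=R[:,0]
    print('t',s['time'],'chute pos',ch(s['position']).round(4),'tilt',round(float(np.arccos(-x[2])),3),'jaw',R[:,2].round(3),'w',s['width'],'q',s['joints'].round(2),'f',s['ft_force'].round(1))
    print('tool delta',d.round(1),'per row',(d/n).round(2))
E
python3 -c "
from h import *
plan([-.195,-.017,.30],10)"
```

```text
t 5.15 chute pos [ 0.2037 -0.0641  0.5339] tilt 0.694 jaw [-0.037 -0.996 -0.076] w 0.05771018747994978 q [-0.1   0.36  0.54  0.1   1.55  1.57] f [0.7 0.4 0.4]
tool delta [ -70.3 -457.7  -37.5] per row [ -7.03 -45.77  -3.75]
```

Emit:
step_arm --rows '[{"claw": 45,"linear": [-7,-46,-4],"roll": 0},{"claw": 45,"linear": [-7,-46,-4],"roll": 0},{"claw": 45,"linear": [-7,-46,-4],"roll": 0},{"claw": 45,"linear": [-7,-46,-4],"roll": 0},{"claw": 45,"linear": [-7,-46,-4],"roll": 0},{"claw": 45,"linear": [-7,-46,-4],"roll": 0},{"claw": 45,"linear": [-7,-46,-4],"roll": 0},{"claw": 45,"linear": [-7,-46,-4],"roll": 0},{"claw": 45,"linear": [-7,-46,-4],"roll": 0},{"claw": 45,"linear": [-7,-46,-4],"roll": 0}]'

```text
time: 6.4
position: [0.4364, 0.08, 0.2978]
eef_rot: [[0.631, 0.775, -0.037], [0.036, -0.077, -0.996], [-0.775, 0.627, -0.077]]
ft_force: [-0.8, 0.5, 0.6]
width: 0.0451
```

```bash
python3 -c "
from h import *
plan([-.195,-.017,.16],4)"
```

```text
t 6.4 chute pos [-0.2031 -0.0137  0.2978] tilt 0.684 jaw [-0.037 -0.996 -0.077] w 0.04506108783276953 q [ 0.05 -0.69  1.92  0.01  1.23  1.68] f [-0.8  0.5  0.6]
tool delta [111.6 -80.   14. ] per row [ 27.91 -20.     3.5 ]
```

Emit:
step_arm --rows '[{"claw": 45,"linear": [22,-14,3],"roll": 0},{"claw": 45,"linear": [22,-14,3],"roll": 0},{"claw": 45,"linear": [22,-14,3],"roll": 0},{"claw": 45,"linear": [22,-14,3],"roll": 0}]'

```text
time: 6.9
position: [0.4493, 0.0754, 0.1936]
eef_rot: [[0.631, 0.775, -0.037], [0.036, -0.077, -0.996], [-0.775, 0.627, -0.076]]
ft_force: [-1.0, 0.6, -0.3]
width: 0.0449
```

```bash
python3 -c "
from h import *
plan([-.193,-.017,.107],4)"
```

```text
t 6.9 chute pos [-0.19   -0.0176  0.1936] tilt 0.684 jaw [-0.037 -0.996 -0.076] w 0.04492192540424612 q [ 0.03 -0.67  2.12  0.02  1.01  1.66] f [-1.   0.6 -0.3]
tool delta [ 65.3 -56.7   6. ] per row [ 16.32 -14.17   1.49]
```

Emit:
step_arm --rows '[{"claw": 45,"linear": [16,-14,1.5],"roll": 0},{"claw": 45,"linear": [16,-14,1.5],"roll": 0},{"claw": 45,"linear": [16,-14,1.5],"roll": 0},{"claw": 45,"linear": [16,-14,1.5],"roll": 0},{"claw": 45,"linear": [0,0,0],"roll": 0}]'

```text
time: 7.52
position: [0.4445, 0.076, 0.1064]
eef_rot: [[0.627, 0.778, -0.037], [0.036, -0.077, -0.996], [-0.778, 0.623, -0.076]]
ft_force: [-0.5, -0.2, -0.7]
width: 0.0451
```

```bash
python3 -c "
from h import *
a=save('scene','s1.png')['frame'];b=save('side','d1.png')['frame']
o=np.hstack([cv2.resize(a[150:300,200:350],(400,400)),cv2.resize(b[130:280,170:320],(400,400))]);cv2.imwrite('pics/m1.png',o[:,:,::-1])
plan([-.163,-.017,.107],4)"
```

```text
t 7.625 chute pos [-0.1931 -0.0171  0.1095] tilt 0.684 jaw [-0.037 -0.996 -0.076] w 0.04485324529017978 q [ 0.03 -0.63  2.27  0.02  0.82  1.66] f [-0.8  0.2  0.4]
tool delta [20.8 21.8  0.7] per row [5.21 5.45 0.17]
```

View pics/m1.png

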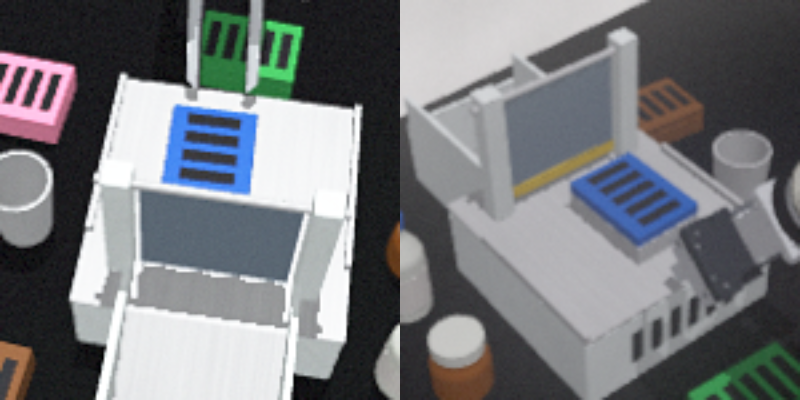

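The fingertips sit just behind the rear face of the cassette, at left-half montage (192,97) and (250,97), and are about centred on it. Next is a slow push.

```bash
python3 -c "
from h import *
plan([-.110,-.012,.108],12)"
```

```text
t 7.625 chute pos [-0.1931 -0.0171  0.1095] tilt 0.684 jaw [-0.037 -0.996 -0.076] w 0.04485324529017978 q [ 0.03 -0.63  2.27  0.02  0.82  1.66] f [-0.8  0.2  0.4]
tool delta [53.7 63.5 -3.3] per row [ 4.47  5.29 -0.27]
```

Emit:
step_arm --rows '[{"claw": 45,"linear": [4.5,5.3,-0.3],"roll": 0},{"claw": 45,"linear": [4.5,5.3,-0.3],"roll": 0},{"claw": 45,"linear": [4.5,5.3,-0.3],"roll": 0},{"claw": 45,"linear": [4.5,5.3,-0.3],"roll": 0},{"claw": 45,"linear": [4.5,5.3,-0.3],"roll": 0},{"claw": 45,"linear": [4.5,5.3,-0.3],"roll": 0},{"claw": 45,"linear": [4.5,5.3,-0.3],"roll": 0},{"claw": 45,"linear": [4.5,5.3,-0.3],"roll": 0},{"claw": 45,"linear": [4.5,5.3,-0.3],"roll": 0},{"claw": 45,"linear": [4.5,5.3,-0.3],"roll": 0},{"claw": 45,"linear": [4.5,5.3,-0.3],"roll": 0},{"claw": 45,"linear": [4.5,5.3,-0.3],"roll": 0}]'

```text
time: 9.12
position: [0.5297, 0.0768, 0.1063]
eef_rot: [[0.629, 0.777, -0.037], [0.036, -0.077, -0.996], [-0.777, 0.625, -0.076]]
ft_force: [-0.0, 0.3, -0.3]
width: 0.0445
```

```bash
python3 -c "
from h import *
a=save('scene','s2.png')['frame'];b=save('side','d2.png')['frame']
o=np.hstack([cv2.resize(a[150:300,200:350],(400,400)),cv2.resize(b[130:280,170:320],(400,400))]);cv2.imwrite('pics/m2.png',o[:,:,::-1])
plan([-.040,-.006,.108],10)"
```

```text
t 9.225 chute pos [-0.1096 -0.0116  0.1064] tilt 0.682 jaw [-0.037 -0.996 -0.076] w 0.045104064645165746 q [ 0.02 -0.37  2.13  0.03  0.7   1.64] f [-0.7 -0.   0.2]
tool delta [42.7 55.1 -4.3] per row [ 4.27  5.51 -0.43]
```

View pics/m2.png

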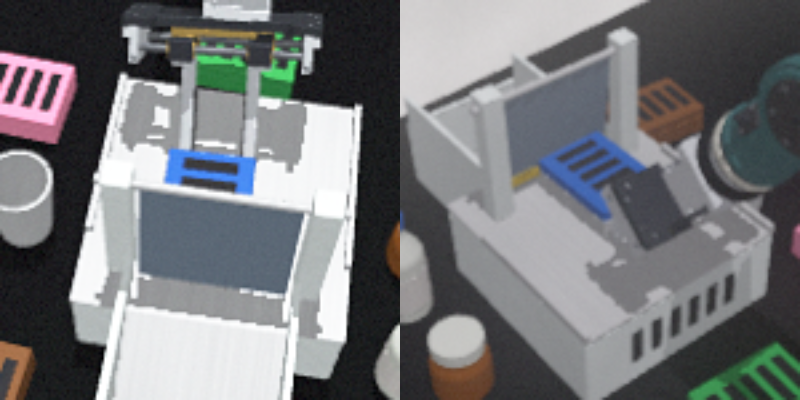

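The cassette has moved straight and lies square; its lid rear edge runs (168,152)–(254,160) in the left half. Continuing the push.

Emit:
step_arm --rows '[{"claw": 45,"linear": [4.3,5.5,-0.4],"roll": 0},{"claw": 45,"linear": [4.3,5.5,-0.4],"roll": 0},{"claw": 45,"linear": [4.3,5.5,-0.4],"roll": 0},{"claw": 45,"linear": [4.3,5.5,-0.4],"roll": 0},{"claw": 45,"linear": [4.3,5.5,-0.4],"roll": 0},{"claw": 45,"linear": [4.3,5.5,-0.4],"roll": 0},{"claw": 45,"linear": [4.3,5.5,-0.4],"roll": 0},{"claw": 45,"linear": [4.3,5.5,-0.4],"roll": 0},{"claw": 45,"linear": [4.3,5.5,-0.4],"roll": 0},{"claw": 45,"linear": [4.3,5.5,-0.4],"roll": 0}]'

```text
time: 10.48
position: [0.5996, 0.0781, 0.1076]
eef_rot: [[0.629, 0.777, -0.037], [0.036, -0.077, -0.996], [-0.777, 0.625, -0.076]]
ft_force: [-1.0, -0.3, -0.3]
width: 0.0453
```

```bash
python3 -c "
from h import *
a=save('scene','s3.png')['frame'];b=save('side','d3.png')['frame']
o=np.hstack([cv2.resize(a[150:300,200:350],(400,400)),cv2.resize(b[130:280,170:320],(400,400))]);cv2.imwrite('pics/m3.png',o[:,:,::-1])
plan([0,-.005,.108],8)"
```

```text
t 10.575 chute pos [-0.0396 -0.0063  0.1081] tilt 0.683 jaw [-0.037 -0.996 -0.076] w 0.045438827988453404 q [ 0.02 -0.18  1.99  0.03  0.65  1.64] f [0.  0.3 0.4]
tool delta [24.9 30.8 -0.4] per row [ 3.12  3.85 -0.05]
```

View pics/m3.png

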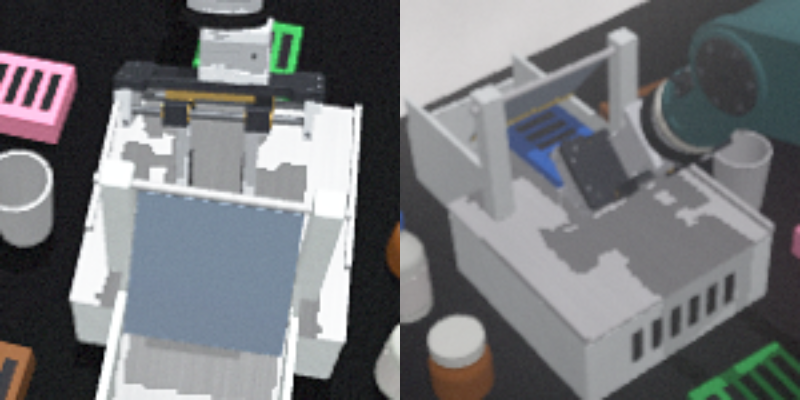

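Emit:
step_arm --rows '[{"claw": 45,"linear": [3.1,3.9,-0.1],"roll": 0},{"claw": 45,"linear": [3.1,3.9,-0.1],"roll": 0},{"claw": 45,"linear": [3.1,3.9,-0.1],"roll": 0},{"claw": 45,"linear": [3.1,3.9,-0.1],"roll": 0},{"claw": 45,"linear": [3.1,3.9,-0.1],"roll": 0},{"claw": 45,"linear": [3.1,3.9,-0.1],"roll": 0},{"claw": 45,"linear": [3.1,3.9,-0.1],"roll": 0},{"claw": 45,"linear": [3.1,3.9,-0.1],"roll": 0}]'

```text
time: 11.58
position: [0.6394, 0.0774, 0.1079]
eef_rot: [[0.629, 0.777, -0.037], [0.036, -0.077, -0.996], [-0.777, 0.625, -0.076]]
ft_force: [0.2, -0.4, -0.3]
width: 0.0448
```

```bash
python3 -c "
from h import *
a=save('scene','s4.png')['frame'];b=save('side','d4.png')['frame']
o=np.hstack([cv2.resize(a[180:360,200:380],(400,400)),cv2.resize(b[130:280,170:320],(400,400))]);cv2.imwrite('pics/m4.png',o[:,:,::-1])
plan([0.012,-.005,.108],3)"
```

```text
t 11.675 chute pos [-0.0003 -0.0047  0.1079] tilt 0.681 jaw [-0.037 -0.996 -0.076] w 0.04488103874139835 q [ 0.02 -0.09  1.91  0.04  0.64  1.63] f [-0.7 -0.5  0.5]
tool delta [7.6 9.7 0.6] per row [2.52 3.22 0.19]
```

View pics/m4.png

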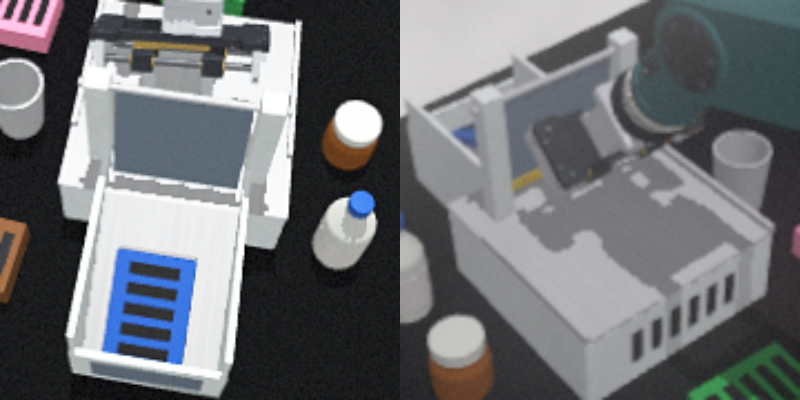

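The cassette has slid to the end wall with its blue lid up (left half, about (150,305)). Now I'll withdraw level, then rise.

```bash
python3 -c "
from h import *
plan([-0.175,-.008,.113],12)"
```

```text
t 11.675 chute pos [-0.0003 -0.0047  0.1079] tilt 0.681 jaw [-0.037 -0.996 -0.076] w 0.04488103874139835 q [ 0.02 -0.09  1.91  0.04  0.64  1.63] f [-0.7 -0.5  0.5]
tool delta [-113.6 -132.9   -0.7] per row [ -9.46 -11.08  -0.06]
```

Emit:
step_arm --rows '[{"claw": 45,"linear": [-4.8,-5.8,0],"roll": 0},{"claw": 45,"linear": [-4.8,-5.8,0],"roll": 0},{"claw": 45,"linear": [-4.8,-5.8,0],"roll": 0},{"claw": 45,"linear": [-6,-7,0],"roll": 0},{"claw": 45,"linear": [-9.5,-11,0],"roll": 0},{"claw": 45,"linear": [-12,-14,0],"roll": 0},{"claw": 45,"linear": [-12,-14,0],"roll": 0},{"claw": 45,"linear": [-12,-14,0],"roll": 0},{"claw": 45,"linear": [-12,-14,0],"roll": 0},{"claw": 45,"linear": [-12,-14,0],"roll": 0},{"claw": 45,"linear": [-12,-14,0],"roll": 0},{"claw": 45,"linear": [-12,-14,0],"roll": 0}]'

```text
time: 13.18
position: [0.4625, 0.0835, 0.1128]
eef_rot: [[0.629, 0.776, -0.037], [0.036, -0.077, -0.996], [-0.777, 0.625, -0.076]]
ft_force: [0.0, 0.3, 0.2]
width: 0.045
```

```bash
python3 -c "
from h import *
plan([-0.19,-.01,.27],6)"
```

```text
t 13.175 chute pos [-0.1773 -0.0088  0.1128] tilt 0.682 jaw [-0.037 -0.996 -0.076] w 0.04496850477211657 q [ 0.06 -0.57  2.23 -0.    0.8   1.69] f [0.  0.3 0.2]
tool delta [-130.2   88.5  -11. ] per row [-21.7   14.74  -1.83]
```

Emit:
step_arm --rows '[{"claw": 45,"linear": [-22,15,-2],"roll": 0},{"claw": 45,"linear": [-22,15,-2],"roll": 0},{"claw": 45,"linear": [-22,15,-2],"roll": 0},{"claw": 45,"linear": [-22,15,-2],"roll": 0},{"claw": 45,"linear": [-22,15,-2],"roll": 0},{"claw": 45,"linear": [-22,15,-2],"roll": 0},{"claw": 45,"linear": [0,0,0],"roll": 0},{"claw": 45,"linear": [0,0,0],"roll": 0},{"claw": 45,"linear": [0,0,0],"roll": 0},{"claw": 45,"linear": [0,0,0],"roll": 0}]'

```text
time: 14.42
position: [0.4508, 0.0838, 0.2711]
eef_rot: [[0.627, 0.778, -0.037], [0.036, -0.077, -0.996], [-0.778, 0.624, -0.076]]
ft_force: [0.4, -0.5, 0.2]
width: 0.0446
```

```bash
python3 -c "
from h import *
a=save('scene','s5.png')['frame'];b=save('side','d5.png')['frame']
o=np.hstack([cv2.resize(a[180:360,200:380],(400,400)),cv2.resize(b[130:280,150:300],(400,400))]);cv2.imwrite('pics/m5.png',o[:,:,::-1])
A=load('scene0')['frame'];B=load('side0')['frame']
# flap region/neighbours change vs start
for n,x,y,r in(('flap scene',A,a,(225,248,255,310)),('flap side',B,b,(160,185,210,250)),('spray',A,a,(265,300,340,370)),('jar',A,a,(226,256,345,372)),('beaker',A,a,(206,242,193,221))):
    u=x[r[0]:r[1],r[2]:r[3]].astype(int);v=y[r[0]:r[1],r[2]:r[3]].astype(int);print(n,np.abs(u-v).mean())
plan([-0.19,-.01,.27],6)"
```

```text
flap scene 2.3054018445322795
flap side 3.789
spray 2.6723809523809523
jar 2.22962962962963
beaker 2.618716931216931
t 14.525 chute pos [-0.1888 -0.0092  0.2718] tilt 0.68 jaw [-0.037 -0.996 -0.076] w 0.04505872808922276 q [ 0.06 -0.66  1.96 -0.    1.16  1.7 ] f [0.  0.1 0. ]
tool delta [ 0.6 -2.   0.9] per row [ 0.1  -0.34  0.16]
```

View pics/m5.png

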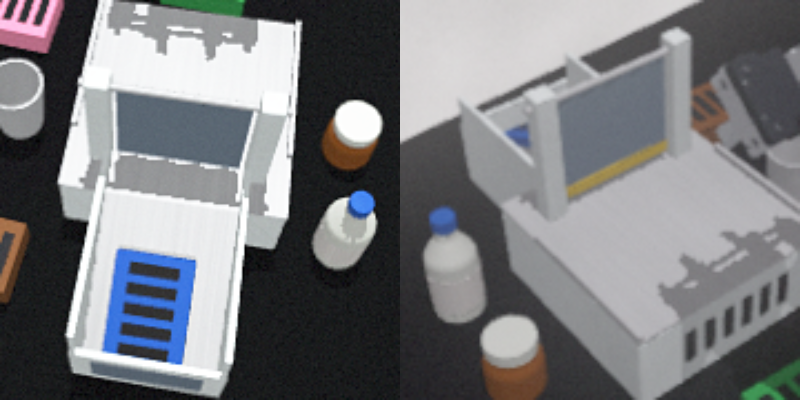

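The flap hangs as it did at the start, the cassette lies flat at the end wall with its lid up, and the fingers are clear. I'm handing it in.

```bash
python3 -c "
from h import *
print(close_job())"
```

```text
the job is handed in; nothing more can be done
None
```

The cassette is inside the chute, flat against the end wall with its blue lid up, and the flap hangs shut. I pushed it slowly along the ledge and under the flap until it tipped over the brink and slid down by itself. I then drew the fingers straight back and up, and handed in at about 14.5 s.

- **Tilted gripper:** Held straight down, the gripper body would have hit the hinge rod before the cassette reached the brink. The move rows cannot tilt the tool directly. I tilted it about 0.68 rad by driving the arm past its reach limit, high above the chute and well away from everything.
- **Last checks:** In the final pictures the flap matches its starting appearance in both views. The spray bottle, jar and beaker match their starting pictures to within about 3 grey levels, checked in the scene camera only. The last force readings were under 1 N, about the noise level, with the fingers well clear.
- **Measurement spread:** No check failed. The two cameras disagreed by up to 5 to 7 mm on the post and ledge positions, less than the roughly 10 mm of side clearance at the posts.

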